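# Tip the round blanks into their catch box

## Robot

A 7-joint arm with a two-finger parallel gripper is mounted at the origin on the work surface. World frame = base frame: x ahead of the robot, y to its left, z up, the work surface at z = 0. Lengths are in m, angles in rad, forces in N, time in s.
With the tool pointing down it reaches from about 0.4 to 0.85 m from the base axis. Payload 10.4 kg.
Tool frame: the origin (TCP) lies on the centre line of the jaws, within the pads' length; the fingertips stand 11 mm ahead of it and the grasp point (between the pads) lies 8 mm behind it; z points along the fingers, y is the line along which they close (so a half turn about z gives the same grasp; the last joint's range is limited). The gripper opens to 87 mm and grips with 3 to 60 N. Pads are 19 mm wide; open, the fingers measure 117 mm over their backs; the gripper's body (75 mm by 190 mm) begins 51 mm behind the grasp point.
Start: joints at [-1.321, 0.332, -0.065, 1.46, 0.022, 1.35, -0.088], TCP at [0.168, 0.602, 0.234] pointing down, gripper open.
Joint ranges: [-2.6, 2.6], [-0.5, 2.12], [-1.47, 1.34], [0.16, 2.42], [-1.27, 4.41], [0.06, 2.06], [-2.6, 2.6]. Speed limits (rad/s): [2.22, 2.22, 2.79, 2.79, 3.14, 3.14, 3.14].

## Interface

Orientations are given as a unit quaternion [x, y, z, w].
In Python, from bench import r gives the robot as it stands.
- The arm moves only by the shell command python3 -m pendant 'ROWS' [OPENING] [FORCE]. ROWS is JSON, a list of rows, each a list of 4 numbers: the shift along the tool's x, y, z in m, then the turn about the tool's z in rad. A call has 1 to 8 rows; each row shifts and turns the commanded pose from where the row before left it, along the tool's axes as they then stand; what a row does not reach is not made up. A row lasts 1/12 s, in which the tool goes at most 41.7 mm and 7.16 degrees, less where a joint would pass 70% of its speed; a pose out of reach is approached as far as the arm can. A call with a gripper value outside its range is refused whole. OPENING is the opening, from 0 (shut) to 1 (fully open), set as the call begins (- or left out, the last holds). The fingers move at their own pace and stop on an object; FORCE is the grip in N (left out, the last holds). Time passes only in rows, so rows that do not move let the fingers close. It gives the time, the measured TCP pose, the force, the opening and the grip force at its end, in the units of the state.
- r.read_state(): the state, without advancing time (a new reading comes with each control period).
- r.camera(name): name is "side" or "top" or "wrist"; returns a dict with "img" (384x512x3 uint8, red, green, blue), "camera_matrix" (3x3 intrinsics, pixels), "xyz" and "attitude" of the camera in the world. Camera axes: x right, y down, z forward; pixel columns grow to the right and rows downward; lengths in m; the calibration is good to about 2 mm. A picture is of the moment at which its call begins. There is no depth.
- r.close_job(): hands the job in; it is judged then, once.
Trained networks look in the newest picture that a camera, given by its name, has taken for a name from the list of things; names that differ only in an ending like _2 or _b are one class to them, and where a whole thing is asked for, a point or a joint stands for the part that bears it (a point fixed in the world has none). Each returns a list of dicts, best first, with "score" (0 to 1); they miss things now and then, are a little off and sometimes report something else, mostly with a low value. They report only what shows in the picture. A call takes as long as a camera call.
- r.outline_of(thing, camera): "mask" (384x512 bool, what is visible of it) and "bbox" ([centre column, centre row, width, height] in pixels, round what is visible of it).
The state is a dict: "time": time; "joint_positions": joint angles; "joint_vel": joint speeds; "joint_torque": joint torques, N m; "ee_pos": TCP position; "eef_rot": TCP orientation; "ft_force": force on the tool from outside, world axes, zero at the start; "torque": the same for the moment, N m; "width": finger opening in m; "grip_force": force on a finger pad.
Only numpy, scipy, OpenCV 4.12 (cv2) and the standard library are available. Lean on these libraries where they do the work, as an engineer would, in place of code of your own. Each camera call takes 0.05 s, during which the arm holds its last target. There are 200 camera calls.

## Task

On the engraver's bench stand two alike bench tippers, one holding round brass blanks and one holding square ones. Lift the handle of the tray with the round blanks until both have slid out into the catch box at its hinge end, then lower that tray gently until it lies fully down again and let go. Do not touch the blanks, and leave the tray of square blanks down.

Things in the scene. Friction and masses are not known exactly. Their poses are not given: they have to be found in the camera images.
- round_stand: Fixed plywood tipper holding the round blanks, 310 x 124 mm. Origin: on the table straight below the hinge middle; x points away from the handle, over the catch box; y along the hinge; z up. Hinge axis at z 68 mm. The steel tray spans x -170 to 4, 112 mm wide, floor top z 70, 20 mm walls on three sides, open at the hinge end. The other tipper is alike but holds square blanks.
- round_handle (a point): Centre of the tray's handle: a dark wooden disc 28 mm across and 14 mm thick along the hinge line, on edge, on a stem at the free edge. Tray down: at x -205, y 0, z 76 mm of the tipper; it swings about the hinge with the tray, its axes parallel to the tipper's when down. Both sides are free: pinch its 14 mm from above; it can turn between the pads, so the gripper may stay pointing down.
- round_hinge (a point): Middle of this tray's hinge axis, 68 mm above the table; fixed, axes as the tipper's. Past it (x) and below lies the open wooden catch box: inside x 6 to 124 mm of the tipper, 114 mm wide, floor 12 mm above the table, near and side walls to 58 mm and far wall to 90 mm above the table.
- round_tray (a joint): Angle of the tray that holds the round blanks, rad: 0 = lying down level, growing as the handle edge is lifted, stop at 1.1. The tray weighs 0.45 kg, falls back if let go, and needs about 3 N at the handle. The blanks begin to slide at about 0.3 to 0.5 rad and run out within a second or two at 0.8 rad.
- square_tray (a joint): Angle of the like tray on the other tipper, the one that holds square blanks (34 x 34 x 6 mm), rad: 0 = down. It is to stay down.
- disc_a: Round flat brass blank, 36 mm in diameter, 6 mm thick, 52 g, lying in the tray. Origin: centre of its underside.
- disc_b: Second round brass blank, the same as the first.

How it is judged:
On the way:
1. with the tray lifted, both round blanks have slid out into the catch box (value of joint round_tray above 0.25 rad and x of disc_a in the frame of round_stand between 0.004 and 0.125 m and y of disc_a in the frame of round_stand between -0.057 and 0.057 m and z of each of disc_a, disc_b in the frame of round_stand below 0.055 m and x of disc_b in the frame of round_stand between 0.004 and 0.125 m and y of disc_b in the frame of round_stand between -0.057 and 0.057 m), for 0.1 s.
At the end, for the whole second after the job is handed in: Both round blanks lie at rest inside the catch box of their tipper (below its 58 mm walls), its tray is down again within 0.05 rad (10 mm at the handle), and the square blanks' tray is down within 0.05 rad (x of disc_a in the frame of round_stand between 0.004 and 0.125 m and y of disc_a in the frame of round_stand between -0.057 and 0.057 m and z of each of disc_a, disc_b in the frame of round_stand below 0.055 m and x of disc_b in the frame of round_stand between 0.004 and 0.125 m and y of disc_b in the frame of round_stand between -0.057 and 0.057 m and value of joint each of round_tray, square_tray below 0.05 rad and linear speed of each of disc_a, disc_b below 0.03 m/s); the robot touches nothing.
It fails at once if the tray is dropped: it falls faster than 2 rad/s (0.4 m/s at the handle) (velocity of joint round_tray below -2 rad/s).
It fails at once if the tray of square blanks is lifted by more than 0.15 rad (value of joint square_tray above 0.15 rad).
It fails at once if the fingers press on a round blank with more than 2 N (contact force between the fingers and disc_a above 2 N or contact force between the fingers and disc_b above 2 N).
It also fails if it takes over 43 s, if anything falls off the work surface, if the arm or the gripper's body presses on something with over 40 N, if the wrist force passes 120 N, or if a joint passes its speed limit or range.

## Working session

There is one attempt and no reset: what is moved stays moved. The work goes in short steps, Python scripts to look and compute and a shell command to move; the robot and the scene stay as the last step left them, time stands still between calls to the robot, and variables do not carry over. Pictures are saved under pics/ and viewed, at most 10 in all, crops included, and the job is handed in when it is done.

```bash
mkdir -p pics; python3 - <<'E'
from bench import r
import cv2,numpy as np
s=r.read_state();print(s['time'],s['ee_pos'],s['eef_rot'],s['width'])
ims=[]
for c in ("top","side"):
    d=r.camera(c);print(c,d['camera_matrix'],d['xyz'],d['attitude'])
    ims.append(d['img'])
    for t in ("round_stand","round_handle","round_tray","disc_a"):
        for o in r.outline_of(t,c):print(c,t,round(o['score'],2),np.round(o['bbox']))
cv2.imwrite('pics/a.png',ims[0][:,:,::-1]);cv2.imwrite('pics/b.png',ims[1][:,:,::-1])
E
```

```text
0.0 [0.16830579 0.60152511 0.23275052] [ 1.35960208e-01  9.90714038e-01 -7.16715877e-04 -5.00856659e-05] 0.08703186126635148
top [[358.53874811   0.         258.69099051]
 [  0.         358.53874811 189.94247039]
 [  0.           0.           1.        ]] [ 0.51098313 -0.04548589  0.77475807] [ 0.70670746 -0.70292179  0.04626402 -0.06576599]
top round_stand 0.83 [141. 197. 100. 172.]
top round_handle 0.75 [130. 227.  78. 122.]
top round_tray 0.57 [129. 225.  79. 119.]
top disc_a 0.66 [114. 244.  20.  17.]
top disc_a 0.56 [126. 208.  20.  18.]
side [[437.35636313   0.         262.03924035]
 [  0.         437.35636313 191.36688536]
 [  0.           0.           1.        ]] [ 0.15819956 -0.51451402  0.61728825] [ 0.841194   -0.32824433  0.14632517 -0.40402632]
side round_stand 0.79 [199. 154. 153.  95.]
side round_handle 0.92 [176. 149. 110.  56.]
side round_tray 0.57 [176. 150. 104.  57.]
side disc_a 0.41 [190. 140.  12.  13.]
side disc_a 0.4 [177. 150. 109.  57.]
```

View pics/a.png

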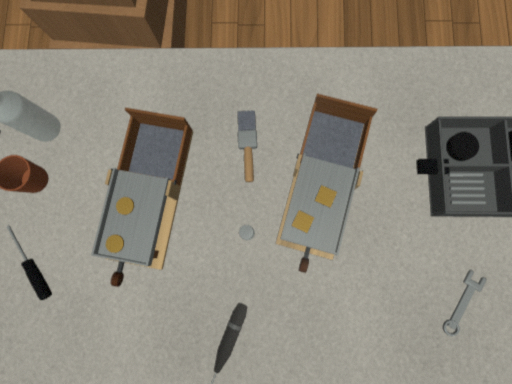

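View pics/b.png

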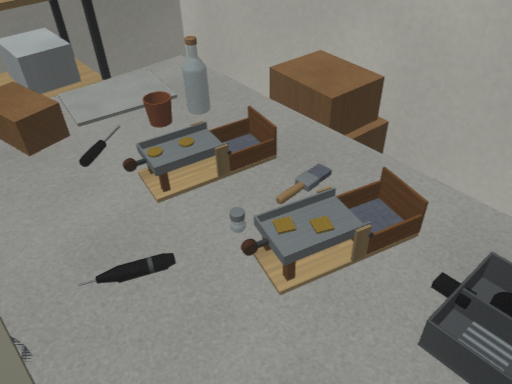

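The top view shows the round blanks in the left tipper at (125,205) and (115,243), with its handle near (118,279). The side view has that handle near (130,164). I'll crop in to get the pose.

```bash
cat > h.py <<'E'
import numpy as np
from scipy.spatial.transform import Rotation as R
from scipy.optimize import least_squares
K={'top':(358.539,258.691,189.942),'side':(437.356,262.039,191.367)}
P={'top':([0.51098313,-0.04548589,0.77475807],[0.70670746,-0.70292179,0.04626402,-0.06576599]),
'side':([0.15819956,-0.51451402,0.61728825],[0.841194,-0.32824433,0.14632517,-0.40402632])}
def ray(c,u,v):
    f,a,b=K[c];return np.array(P[c][0]),R.from_quat(P[c][1]).apply([(u-a)/f,(v-b)/f,1])
def at(c,u,v,z):
    o,d=ray(c,u,v);return o+d*(z-o[2])/d[2]
def proj(c,p):
    f,a,b=K[c];q=R.from_quat(P[c][1]).inv().apply(np.asarray(p)-P[c][0]);return np.array([q[0]/q[2]*f+a,q[1]/q[2]*f+b])
E
python3 - <<'E'
import cv2
from h import *
a=cv2.imread('pics/a.png');b=cv2.imread('pics/b.png')
c=np.hstack([cv2.resize(a[95:295,85:205],None,fx=3,fy=3,interpolation=cv2.INTER_CUBIC),cv2.resize(b[105:205,120:240],None,fx=3,fy=3,interpolation=cv2.INTER_CUBIC)[:300] if 0 else np.vstack([cv2.resize(b[105:205,115:275],None,fx=2.7,fy=2.7,interpolation=cv2.INTER_CUBIC),np.zeros((330,432,3),np.uint8)])])
cv2.imwrite('pics/c.png',c)
h=at('top',117.5,279.5,.076);print(h,at('side',130,164.5,.076))
m=(at('top',118,170,.07)+at('top',172,181,.07))/2;print(m,np.linalg.norm((m-h)[:2]))
E
```

```text
[0.44786554 0.24393414 0.076     ] [0.45276409 0.24893016 0.076     ]
[0.65257461 0.20489264 0.07      ] 0.20839876427594176
```

View pics/c.png

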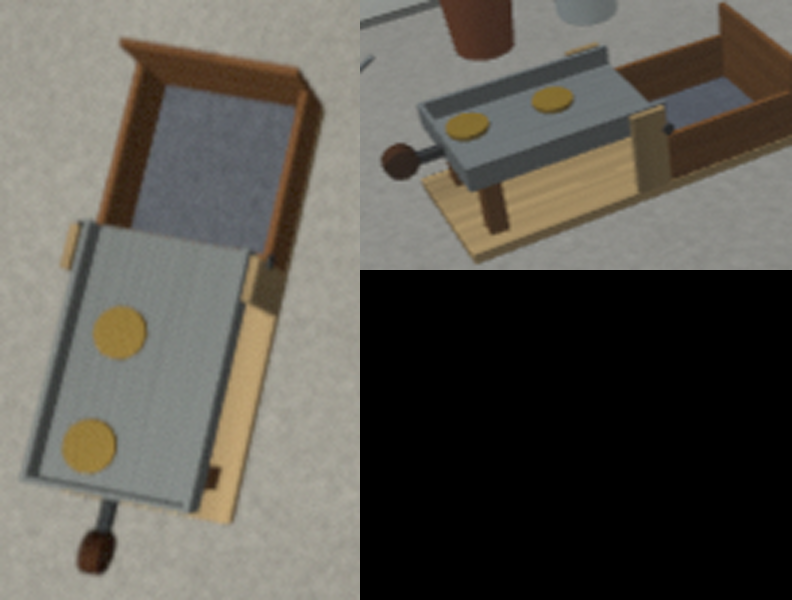

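```bash
python3 - <<'E'
from h import *
D=[('top',117,279,-.205,0,.076,3),('side',129.8,164.6,-.205,0,.076,3),
('top',92.3,254.3,-.17,.056,.09,1),('top',149,265.7,-.17,-.056,.09,1),('top',112.3,169,.004,.056,.09,1),('top',168.3,178.3,.004,-.056,.09,1),
('side',136.5,143.9,-.17,.056,.09,1),('side',205.7,122.4,.004,.056,.09,1),('side',228,143.9,.004,-.056,.09,1)]
def W(p,x,y,z):
    c,s=np.cos(p[2]),np.sin(p[2]);return [p[0]+c*x-s*y,p[1]+s*x+c*y,z]
f=lambda p:np.concatenate([w*(proj(c,W(p,x,y,z))-[u,v]) for c,u,v,x,y,z,w in D])
s=least_squares(f,[.65,.2,-.2],loss='soft_l1');print(s.x,s.fun.reshape(-1,2).round(1))
hd=W(s.x,-.205,0,.076);print(hd)
from bench import r
t=r.read_state();Rm=R.from_quat(t['eef_rot']);print(Rm.as_matrix().round(3))
# tool y along hinge line: desired yaw of tool y = yaw+90 mod 180
ty=Rm.as_matrix()[:2,1];a=np.arctan2(ty[1],ty[0]);d=(s.x[2]+np.pi/2-a+np.pi/2)%np.pi-np.pi/2
print('world turn',d,'tool turn',-d);print('tool shift',Rm.inv().apply(np.array(hd)-t['ee_pos']))
E
```

```text
[ 0.65087905  0.20680156 -0.18604625] [[ 0.5 -1. ]
 [-0.7  4.1]
 [-1.8  0.6]
 [-1.8  0.9]
 [ 1.3 -1.8]
 [ 0.1 -0.7]
 [-1.  -0.4]
 [ 0.2 -0.6]
 [-0.  -0.7]]
[np.float64(0.44941667902132143), np.float64(0.24472140390892544), 0.076]
[[-0.963  0.269 -0.   ]
 [ 0.269  0.963  0.   ]
 [ 0.    -0.    -1.   ]]
world turn 0.08672096260615803 tool turn -0.08672096260615803
tool shift [-0.36688498 -0.26824473  0.15752024]
```

Fit: handle at about (0.450, 0.245, 0.076), stand yaw -0.186. I'm moving above the handle at height.

```bash
python3 -m pendant '[[-0.023,-0.0168,0,0],[-0.023,-0.0168,0,0],[-0.023,-0.0168,0,0],[-0.023,-0.0168,0,0],[-0.023,-0.0168,0,0],[-0.023,-0.0168,0,0],[-0.023,-0.0168,0,0],[-0.023,-0.0168,0,0]]' 0.6 30; python3 -m pendant '[[-0.023,-0.0168,0,0],[-0.023,-0.0168,0,0],[-0.023,-0.0168,0,0],[-0.023,-0.0168,0,0],[-0.023,-0.0168,0,0],[-0.023,-0.0168,0,0],[-0.023,-0.0168,0.01,0],[-0.023,-0.0168,0.02,-0.087]]'; python3 -m pendant '[[0,0,0,0],[0,0,0,0]]'
python3 - <<'E'
from h import *
from bench import r
import cv2
d=r.camera('wrist');cv2.imwrite('pics/d.png',d['img'][:,:,::-1])
for t in ("round_handle",'round_tray'):
    for o in r.outline_of(t,'wrist'):print(t,round(o['score'],2),np.round(o['bbox']))
t=r.read_state();Rm=R.from_quat(t['eef_rot']);print(t['time'],t['ee_pos'],Rm.as_matrix().round(3))
q=R.from_quat(d['attitude']).inv().apply(np.array([.4494,.2447,.076])-d['xyz']);k=d['camera_matrix'];print('handle px',(k@q/q[2])[:2],q[2],d['camera_matrix'].tolist(),d['xyz'],d['attitude'])
print(Rm.inv().apply(np.array([.4494,.2447,.076])-t['ee_pos']))
E
```

```text
time: 1.17
ee_pos: [0.3101, 0.4217, 0.2337]
eef_rot: [0.136, 0.991, 0.0, 0.0]
ft_force: [0.2, 0.4, -0.6]
width: 0.0534
grip_force: 0.0
time: 1.83
ee_pos: [0.4522, 0.2434, 0.2055]
eef_rot: [0.093, 0.996, 0.002, 0.002]
ft_force: [0.8, 0.5, 0.5]
width: 0.0523
grip_force: 0.0
time: 2.0
ee_pos: [0.4507, 0.2422, 0.2027]
eef_rot: [0.094, 0.996, -0.001, -0.001]
ft_force: [-0.5, -0.3, 0.1]
width: 0.0522
grip_force: 0.0
round_tray 0.94 [264. 234. 123. 128.]
2.15 [0.44996074 0.24509101 0.20406573] [[-0.983  0.184  0.   ]
 [ 0.184  0.983  0.001]
 [-0.     0.001 -1.   ]]
handle px [260.26346977 184.44077983] 0.28599621153068217 [[324.3044124428454, 0.0, 258.08681024737126], [0.0, 324.3044124428454, 191.56431463609806], [0.0, 0.0, 1.0]] [0.38639161 0.25521621 0.35484823] [0.764087   0.63323098 0.07789049 0.09551254]
[ 0.00050781 -0.00060674  0.12806511]
```

View pics/d.png

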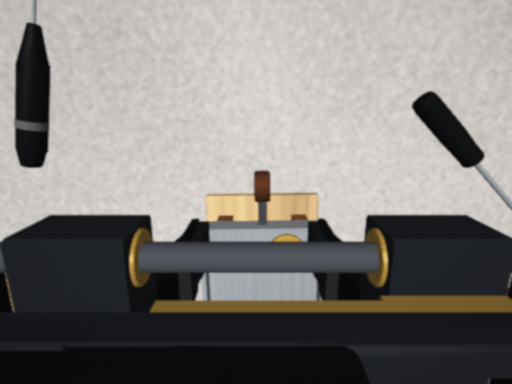

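The wrist view shows the handle disc at (262,185). I predicted (260,184), so it is well aligned, and I can descend and grip.

```bash
python3 -m pendant '[[0,0,0.02,0],[0,0,0.02,0],[0,0,0.02,0],[0,0,0.02,0],[0,0,0.02,0],[0,0,0.02,0],[0,0,0.015,0],[0,0,0,0]]'; python3 -m pendant '[[0,0,0,0],[0,0,0,0],[0,0,0,0],[0,0,0,0],[0,0,0,0],[0,0,0,0]]' 0 25; python3 -m pendant '[[0,0,0,0],[0,0,0,0],[0,0,0,0],[0,0,0,0],[0,0,0,0],[0,0,0,0]]'
```

```text
time: 2.82
ee_pos: [0.4484, 0.2443, 0.0663]
eef_rot: [0.092, 0.996, -0.001, -0.002]
ft_force: [-0.3, 0.3, 0.1]
width: 0.0519
grip_force: 0.0
time: 3.32
ee_pos: [0.4506, 0.2441, 0.0691]
eef_rot: [0.093, 0.996, 0.0, 0.0]
ft_force: [0.1, 0.8, 0.0]
width: 0.0203
grip_force: 0.0
time: 3.82
ee_pos: [0.4507, 0.2453, 0.0689]
eef_rot: [0.092, 0.996, 0.001, 0.001]
ft_force: [2.6, 5.4, -2.5]
width: 0.014
grip_force: 25.0
```

```bash
python3 - <<'E'
import numpy as np
th=np.arange(0,.93,.1)
x=-.205*np.cos(th)+.008*np.sin(th);z=.205*np.sin(th)+.008*np.cos(th)
for a,dx,dz in zip(th[1:],-np.diff(x),-np.diff(z)):print(round(a,2),(dx/4*1e3).round(2),(dz/4*1e3).round(2))
E
```

```text
0.1 -0.46 -5.11
0.2 -0.96 -5.04
0.3 -1.46 -4.91
0.4 -1.94 -4.74
0.5 -2.41 -4.53
0.6 -2.85 -4.26
0.7 -3.26 -3.96
0.8 -3.64 -3.61
0.9 -3.98 -3.23
```

```bash
python3 -m pendant '[[-0.0005,0,-0.0051,0],[-0.0005,0,-0.0051,0],[-0.0005,0,-0.0051,0],[-0.0005,0,-0.0051,0],[-0.001,0,-0.005,0],[-0.001,0,-0.005,0],[-0.001,0,-0.005,0],[-0.001,0,-0.005,0]]'; python3 -m pendant '[[-0.0014,0,-0.0049,0],[-0.0014,0,-0.0049,0],[-0.0015,0,-0.0049,0],[-0.0015,0,-0.0049,0],[-0.0019,0,-0.0047,0],[-0.0019,0,-0.0047,0],[-0.002,0,-0.0047,0],[-0.002,0,-0.0047,0]]'
python3 - <<'E'
from bench import r
import cv2
cv2.imwrite('pics/e.png',r.camera('side')['img'][60:260,80:330,::-1])
E
```

```text
time: 4.48
ee_pos: [0.4558, 0.2444, 0.1091]
eef_rot: [0.092, 0.996, 0.001, -0.0]
ft_force: [0.7, 5.9, -2.4]
width: 0.0137
grip_force: 25.0
time: 5.15
ee_pos: [0.4688, 0.2421, 0.1474]
eef_rot: [0.092, 0.996, 0.001, -0.001]
ft_force: [-0.2, 6.6, -2.6]
width: 0.0137
grip_force: 25.0
```

View pics/e.png

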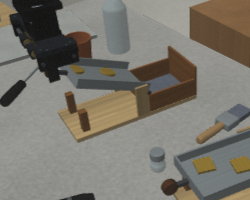

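The side view shows the right tray lifting in the gripper with both blanks still on it, and the square tray down. I'll carry on to about 0.88 rad and hold there.

```bash
python3 -m pendant '[[-0.0024,0,-0.0045,0],[-0.0024,0,-0.0045,0],[-0.0024,0,-0.0045,0],[-0.0024,0,-0.0045,0],[-0.0028,0,-0.0043,0],[-0.0028,0,-0.0043,0],[-0.0029,0,-0.0042,0],[-0.0029,0,-0.0042,0]]'; python3 -m pendant '[[-0.0033,0,-0.004,0],[-0.0033,0,-0.004,0],[-0.0033,0,-0.0039,0],[-0.0033,0,-0.0039,0],[-0.0036,0,-0.0036,0],[-0.0036,0,-0.0036,0],[-0.0036,0,-0.0036,0],[-0.0037,0,-0.0036,0]]';python3 -m pendant '[[-0.004,0,-0.0033,0],[-0.004,0,-0.0032,0],[-0.004,0,-0.0032,0],[0,0,0,0],[0,0,0,0],[0,0,0,0],[0,0,0,0],[0,0,0,0]]';python3 -m pendant '[[0,0,0,0],[0,0,0,0],[0,0,0,0],[0,0,0,0],[0,0,0,0],[0,0,0,0],[0,0,0,0],[0,0,0,0]]';python3 -m pendant '[[0,0,0,0],[0,0,0,0],[0,0,0,0],[0,0,0,0],[0,0,0,0],[0,0,0,0],[0,0,0,0],[0,0,0,0]]'
python3 - <<'E'
from bench import r
import cv2,numpy as np
a=r.camera('side')['img'];b=r.camera('top')['img']
for c in('side','top'):
  for o in r.outline_of('disc_a',c):print(c,round(o['score'],2),np.round(o['bbox']))
cv2.imwrite('pics/f.png',np.hstack([cv2.resize(x,None,fx=2,fy=2) for x in(a[60:240,90:290],b[90:270,70:270])])[:,:,::-1])
E
```

```text
time: 5.87
ee_pos: [0.4892, 0.2384, 0.1824]
eef_rot: [0.092, 0.996, 0.001, -0.001]
ft_force: [-1.0, 6.3, -1.6]
width: 0.0138
grip_force: 25.0
time: 6.53
ee_pos: [0.5165, 0.2336, 0.2127]
eef_rot: [0.092, 0.996, 0.001, -0.001]
ft_force: [-1.9, 7.4, -1.6]
width: 0.0137
grip_force: 25.0
time: 7.2
ee_pos: [0.5284, 0.2315, 0.2226]
eef_rot: [0.091, 0.996, 0.001, -0.0]
ft_force: [-2.9, 6.9, 2.3]
width: 0.0138
grip_force: 25.0
time: 7.87
ee_pos: [0.5284, 0.2314, 0.2226]
eef_rot: [0.092, 0.996, 0.001, -0.0]
ft_force: [-3.5, 7.1, 2.2]
width: 0.0139
grip_force: 25.0
time: 8.53
ee_pos: [0.5284, 0.2315, 0.2227]
eef_rot: [0.091, 0.996, 0.001, -0.0]
ft_force: [-2.3, 6.5, 2.2]
width: 0.0139
grip_force: 25.0
top 0.63 [147. 175.  19.   6.]
top 0.55 [146. 162.  13.  14.]
```

View pics/f.png

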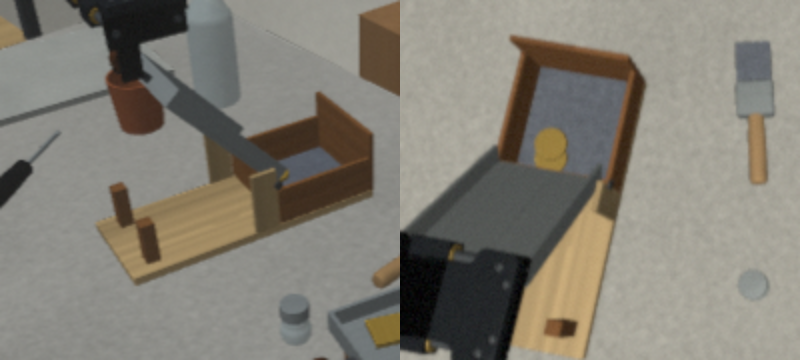

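```bash
python3 - <<'E'
from h import *
from bench import r
import cv2
for u,v in((145.5,162),(147,175)):
  for z in(.018,.03,.07):
    d=at('top',u,v,z)-[.6509,.2068,0];print(u,v,z,R.from_euler('z',.186).apply(d).round(3))
a=r.camera('side')['img'];b=r.camera('top')['img']
cv2.imwrite('pics/g.png',np.hstack([cv2.resize(x,(400,400),interpolation=cv2.INTER_CUBIC) for x in(a[120:180,200:260],b[140:200,115:175])])[:,:,::-1])
E
```

```text
145.5 162 0.018 [0.038 0.024 0.018]
145.5 162 0.03 [0.036 0.02  0.03 ]
145.5 162 0.07 [0.029 0.004 0.07 ]
147 175 0.018 [0.011 0.014 0.018]
147 175 0.03 [0.009 0.01  0.03 ]
147 175 0.07 [ 0.004 -0.006  0.07 ]
```

View pics/g.png

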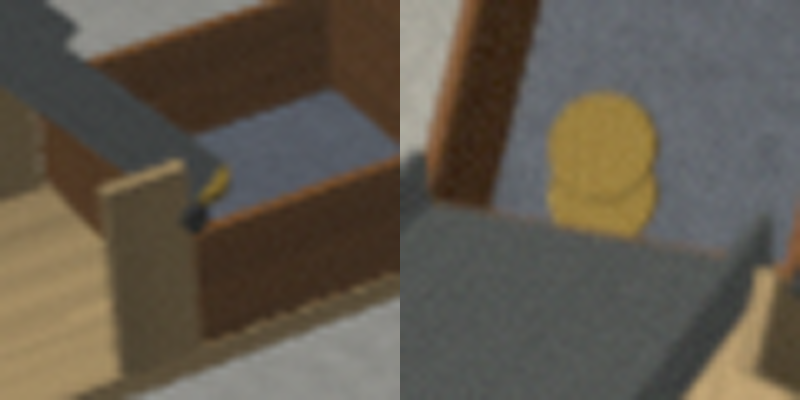

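```bash
python3 - <<'E'
from h import *
for p in((.038,.024,.018),(.036,.02,.03),(.022,.02,.018),(.025,.015,.045),(.056,.024,.024),(.037,.006,.024)):
  w=R.from_euler('z',-.186).apply(p)+[.6509,.2068,0];print(p,proj('side',w).round(),proj('top',w).round())
E
```

```text
(0.038, 0.024, 0.018) [227. 149.] [146. 162.]
(0.036, 0.02, 0.03) [227. 146.] [145. 162.]
(0.022, 0.02, 0.018) [222. 152.] [146. 170.]
(0.025, 0.015, 0.045) [223. 143.] [144. 166.]
(0.056, 0.024, 0.024) [233. 145.] [147. 154.]
(0.037, 0.006, 0.024) [230. 150.] [153. 163.]
```

The projections agree: both blanks are in the box, one resting on the other (top view near (146,162) and (146,170)). I'll retrace the same arc down.

```bash
python3 -m pendant '[[0.004,0,0.0032,0],[0.004,0,0.0032,0],[0.004,0,0.0033,0],[0.0037,0,0.0036,0],[0.0036,0,0.0036,0],[0.0036,0,0.0036,0],[0.0036,0,0.0036,0]]'; python3 -m pendant '[[0.0033,0,0.0039,0],[0.0033,0,0.0039,0],[0.0033,0,0.004,0],[0.0033,0,0.004,0],[0.0029,0,0.0042,0],[0.0029,0,0.0042,0],[0.0028,0,0.0043,0],[0.0028,0,0.0043,0]]'; python3 -m pendant '[[0.0024,0,0.0045,0],[0.0024,0,0.0045,0],[0.0024,0,0.0045,0],[0.0024,0,0.0045,0],[0.002,0,0.0047,0],[0.002,0,0.0047,0],[0.0019,0,0.0047,0],[0.0019,0,0.0047,0]]'; python3 -m pendant '[[0.0015,0,0.0049,0],[0.0015,0,0.0049,0],[0.0014,0,0.0049,0],[0.0014,0,0.0049,0],[0.001,0,0.005,0],[0.001,0,0.005,0],[0.001,0,0.005,0],[0.001,0,0.005,0]]'; python3 -m pendant '[[0.0005,0,0.0051,0],[0.0005,0,0.0051,0],[0.0003,0,0.003,0],[0.0003,0,0.003,0],[0.0002,0,0.002,0],[0.0002,0,0.002,0],[0,0,0,0],[0,0,0,0]]'
```

```text
time: 9.42
ee_pos: [0.5033, 0.2359, 0.1984]
eef_rot: [0.092, 0.996, 0.001, 0.001]
ft_force: [3.7, 6.2, -2.8]
width: 0.0139
grip_force: 25.0
time: 10.08
ee_pos: [0.4795, 0.2402, 0.1656]
eef_rot: [0.092, 0.996, 0.001, 0.001]
ft_force: [3.9, 5.6, -1.6]
width: 0.0139
grip_force: 25.0
time: 10.75
ee_pos: [0.4627, 0.2432, 0.1289]
eef_rot: [0.092, 0.996, 0.001, 0.001]
ft_force: [4.1, 5.0, -2.1]
width: 0.0138
grip_force: 25.0
time: 11.42
ee_pos: [0.4533, 0.2449, 0.0894]
eef_rot: [0.092, 0.996, 0.001, 0.001]
ft_force: [4.7, 3.8, -1.7]
width: 0.014
grip_force: 25.0
time: 12.08
ee_pos: [0.4518, 0.2452, 0.0707]
eef_rot: [0.092, 0.996, 0.001, 0.001]
ft_force: [-1.3, 1.6, 14.6]
width: 0.014
grip_force: 25.0
```

The upward force of 14.6 N shows the tray is resting on its stops, so I can release and retreat.

```bash
python3 -m pendant '[[0,0,0,0],[0,0,0,0],[0,0,0,0],[0,0,0,0],[0,0,0,0],[0,0,0,0],[0,0,0,0],[0,0,0,0]]' 0.6; python3 -m pendant '[[0,0,-0.01,0],[0,0,-0.02,0],[0,0,-0.02,0],[0,0,-0.025,0],[0,0,-0.025,0],[0,0,-0.025,0],[0,0,-0.025,0],[0,0,0,0]]'; python3 -m pendant '[[0.03,0.02,0,0],[0.03,0.02,0,0],[0.03,0.02,0,0],[0.03,0.02,0,0],[0,0,0,0],[0,0,0,0]]'
python3 - <<'E'
from bench import r
import cv2,numpy as np
a=r.camera('side')['img'];b=r.camera('top')['img']
cv2.imwrite('pics/h.png',np.hstack([cv2.resize(x,None,fx=2,fy=2) for x in(a[60:240,90:290],b[90:300,70:270])if 1] if 0 else [cv2.resize(a[80:220,90:290],(400,280)),cv2.resize(b[100:300,70:356],(400,280))])[:,:,::-1])
E
```

```text
time: 12.75
ee_pos: [0.4503, 0.2439, 0.0687]
eef_rot: [0.093, 0.996, -0.0, -0.0]
ft_force: [1.4, 0.4, -0.4]
width: 0.0508
grip_force: 0.0
time: 13.42
ee_pos: [0.4522, 0.2449, 0.2245]
eef_rot: [0.093, 0.996, 0.003, 0.003]
ft_force: [0.6, 0.2, 0.0]
width: 0.0521
grip_force: 0.0
time: 13.92
ee_pos: [0.3457, 0.346, 0.2191]
eef_rot: [0.091, 0.996, 0.0, 0.0]
ft_force: [0.9, -0.2, 0.1]
width: 0.0524
grip_force: 0.0
```

View pics/h.png

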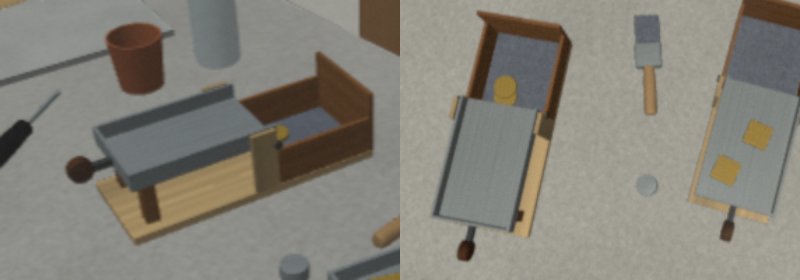

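The round tray is down and empty. Both round blanks lie in its catch box near (505,90), the square tray is untouched, and the arm is clear.

```bash
python3 -c "
from bench import r
print(r.close_job())"
```

```text
the job is handed in; nothing more can be done
None
```

I tipped both round blanks into their catch box, lowered that tray fully and let go of it, left the square tray down, and handed the job in at about 14 s; no verdict was returned.

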